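# Zero the yellow cable counter

## Robot

A 6-joint arm with a two-finger parallel gripper is mounted at the origin on the work surface. World frame = base frame: x ahead of the robot, y to its left, z up, the work surface at z = 0. Lengths are in m, angles in rad, forces in N, time in s.
With the tool pointing down it reaches from about 0.375 to 0.9 m from the base axis. Payload 3.1 kg.
Tool frame: the origin (TCP) lies between the finger pads; the fingertips stand robot.finger_overhang ahead of it and the grasp point (between the pads) lies 3 mm ahead of it (robot.finger_overhang is the distance from the TCP to the fingertips, in m); z points along the fingers, y is the line along which they close (so a half turn about z gives the same grasp; the last joint's range is limited). The gripper opens to 87 mm and grips with 3 to 60 N. Pads are 19 mm wide; open, the fingers measure 117 mm over their backs; the gripper's body (75 mm by 190 mm) begins 51 mm behind the grasp point.
Start: joints at [1.099, 0.527, 1.433, -0, 1.181, -0.178], TCP at [0.18, 0.598, 0.245] pointing down, gripper open.
Joint ranges: [-3.08, 3.08], [-0.75, 2.2], [0.22, 2.44], [-1.43, 4.57], [0, 2.65], [-2.85, 2.85]. Speed limits (rad/s): [2.79, 2.79, 3.14, 3.14, 3.14, 3.14].

## Interface

Orientations are given as a unit quaternion [x, y, z, w].
In Python, from rig import get_obs, vision, hand_in, nets, robot gives the robot as it stands.
- The arm moves only by the tool apply_moves, never from a script. Its argument "series" is a list of rows, each an object with "offset": the shift along the world's x, y, z in cm, a list of three; "rot": the turn, a rotation vector about the world's x, y, z in degrees, a list of three. A call has 1 to 20 rows; each row is the pose to reach, as a shift and turn from the pose commanded when the call began; what a row does not reach only later rows make up. A row lasts 1/10 s, in which the tool goes at most 50 mm and 8.59 degrees, less where a joint would pass 70% of its speed; a pose out of reach is approached as far as the arm can. A call with a gripper value outside its range is refused whole. "hand" is the opening, from 0 (shut) to 1 (fully open), set as the call begins (left out, the last holds). The fingers move at their own pace and stop on an object; "newtons" is the grip in N (left out, the last holds). Time passes only in rows, so rows that repeat a pose let the fingers close. It gives the time, the measured TCP pose, the force, the opening and the grip force at its end, in the units of the state.
- get_obs(): the state, without advancing time (a new reading comes with each control period).
- vision.camera(name): name is "scene" or "top" or "wrist"; returns the picture (420x560x3 uint8, red, green, blue); there is no depth.
- vision.calibration(name): a dict with "K" (3x3 intrinsics, pixels), "R" (3x3) and "t" (3): a world point X has camera coordinates R X + t. Camera axes: x right, y down, z forward; pixel columns grow to the right and rows downward; lengths in m; the calibration is good to about 2 mm. A picture is of the moment at which its call begins: read the wrist's pose just before it. calibration takes no time and is no camera call; for the wrist camera it gives the pose at the moment of the call.
- hand_in(): hands the job in; it is judged then, once.
Trained networks look in the newest picture that a camera, given by its name, has taken for a name from the list of things; names that differ only in an ending like _2 or _b are one class to them, and where a whole thing is asked for, a point or a joint stands for the part that bears it (a point fixed in the world has none). Each returns a list of dicts, best first, with "conf" (0 to 1); they miss things now and then, are a little off and sometimes report something else, mostly with a low value. They report only what shows in the picture. A call takes as long as a camera call.
- nets.search_frame(camera, query): "centre" ([x, y, z] in m, in world coordinates, good to about 4 mm: the middle of the surface that is visible of it).
- nets.spot_point(camera, query): "centre" ([x, y, z] in m, in world coordinates, good to about 4 mm: a listed point, or the origin of a listed thing).
The state is a dict: "time": time; "q": joint angles; "joint_velocities": joint speeds; "joint_torque": joint torques, N m; "position": TCP position; "tool_rot": TCP orientation; "ft_force": force on the tool from outside, world axes, zero at the start; "moment": the same for the moment, N m; "grip_width": finger opening in m; "grip_force": force on a finger pad.
Only numpy, scipy, OpenCV 4.12 (cv2) and the standard library are available. Lean on these libraries where they do the work, as an engineer would, in place of code of your own. Each camera call takes 0.05 s, during which the arm holds its last target. There are 200 camera calls.

## Task

A new run of yellow network cable is about to be measured. On the cable-length counter with the yellow knob, turn the knob anticlockwise (seen from above) until its black pointer is fully back at the red zero stop, then let go. Leave the reading of the counter with the black knob as it is.

Things in the scene. Friction and masses are not known exactly. Their poses are not given: they have to be found in the camera images.
- yellow_knob (a joint): Reading of the yellow reset knob, in rad: how far the knob and its pointer stand clockwise (seen from above) of the zero stop. 0 is against the stop (a hard end, cannot go below), the scale runs to 4.5. It starts at 0.7 to 1.35. Turning anticlockwise lowers it. Light friction, about 0.05 N m; it stays where it is left.
- yellow_grip (a point): Point on the yellow knob's vertical axis at grip height, 83.5 mm above the desk; z up, x along the knob's upright bar towards the pointer (turns with it). Bar 44 mm long (x), 15 mm wide (y), flat-sided, top 10 mm above this point. 27 mm below the point is a round flange, 46 mm across; pointer (to 47 mm from the axis) and red stop pin (at 45 mm) are lower. Else clear around.
- yellow_counter: Cable-length counter: white housing 130 mm (x) by 120 mm (y), 45 mm high, fixed to the desk on rubber feet, with a pale round dial 108 mm across on top, black ticks and a small red zero stop pin. Origin at the centre of its underside, under the knob's axis; z up, x is the way the pointer shows at zero. A yellow strip is on the side at -x.
- black_pointer (a point): Tip of the pointer of the other, identical counter, which has a black knob, 45 mm from its axis and 50 mm above the desk; x points outward along the pointer, so the black knob's axis is 45 mm back along -x. Must stay where it is.

How it is judged:
By the outcome, as a careful person would: the job done as asked, in the order asked, and still so for the second after the job is handed in, with the robot touching nothing.
It also fails if it takes over 30 s, if anything falls off the work surface, if the arm or the gripper's body presses on something with over 40 N, if the wrist force passes 120 N, or if a joint passes its speed limit or range.

## Working session

There is one attempt and no reset: what is moved stays moved. The work goes in short steps, Python scripts to look and compute and a tool call to move; the robot and the scene stay as the last step left them, time stands still between calls to the robot, and variables do not carry over. Pictures are saved under pics/ and viewed, at most 10 in all, crops included, and the job is handed in when it is done.

Besides the shell and the picture viewer there is one more tool, called by a JSON object that holds its "fn" and its "kwargs", one argument or row to a line. apply_moves: Moves the arm, as the interface text tells. Its arguments: {"type":"object","properties":{"series":{"type":"array"},"hand":{"type":"number"},"newtons":{"type":"number"}},"required":["series"]}

```bash
mkdir -p pics; python3 - <<'E'
from rig import get_obs, vision, nets, robot
import cv2,numpy as np
o=get_obs();print(o['time'],o['position'],o['tool_rot'],o['grip_width'],robot.finger_overhang)
a=[]
for c in ['scene','top','wrist']:
    im=vision.camera(c);cv2.imwrite(f'pics/{c}0.png',im[:,:,::-1])
    for q in ['yellow_grip','yellow_counter','black_pointer']:
        print(c,q,[(np.round(d['centre'],4).tolist(),round(d['conf'],2)) for d in nets.spot_point(c,q)[:3]])
    if c!='wrist':a.append(im)
cv2.imwrite('pics/a.png',a[1][:,:,::-1])
print(get_obs()['time'])
E
```

```text
0.0 [0.18003293 0.59777919 0.24357341] [ 1.45867676e-01  9.89303507e-01 -1.03584724e-03 -3.45492423e-04] 0.08700750020398546 0.022
scene yellow_grip [([0.5589, 0.163, 0.0833], 0.79)]
scene yellow_counter [([0.5603, 0.1636, 0.0005], 0.66)]
scene black_pointer [([0.522, -0.1866, 0.0519], 0.81)]
top yellow_grip [([0.5635, 0.1653, 0.0857], 0.64)]
top yellow_counter [([0.5642, 0.1665, -0.0064], 0.68)]
top black_pointer [([0.5237, -0.1855, 0.0553], 0.81)]
wrist yellow_grip []
wrist yellow_counter []
wrist black_pointer []
0.6
```

View pics/top0.png

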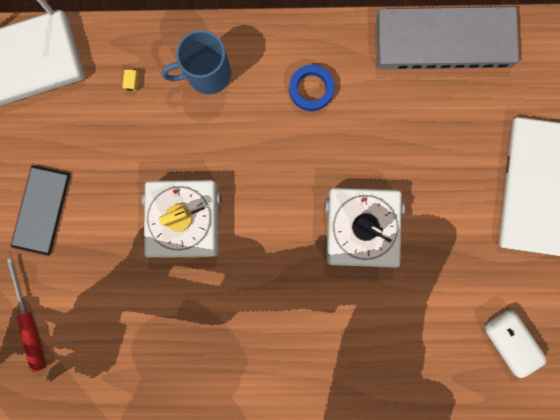

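View pics/wrist0.png

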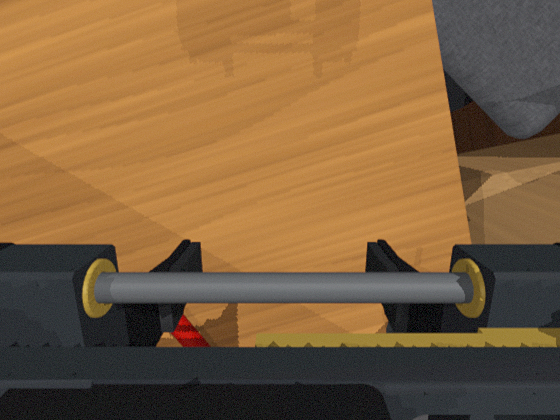

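The top view shows the yellow counter at about (178,217), its red pin at (177,191) and its pointer tip near (205,207). So the knob stands roughly 70° clockwise of zero. The black counter is at (367,227). The wrist view shows only desk. Next I'll rectify the area around the yellow knob at the pointer's height and at the bar top.

```bash
cat > h.py <<'E'
import cv2,numpy as np
def rect(im,cal,c,z,half=.075,n=380):
    K,R,t=(np.array(cal[k]) for k in 'KRt')
    # image up=+x, left=+y
    s=2*half/n
    A=np.array([[0,-s,c[0]+half],[-s,0,c[1]+half],[0,0,z],[0,0,1]])
    H=K@(np.c_[R,t])@A
    return cv2.warpPerspective(im,np.linalg.inv(H),(n,n),flags=cv2.INTER_CUBIC)
def px(c,u,v,half=.075,n=380):
    s=2*half/n; return c[0]+half-s*v, c[1]+half-s*u
def proj(cal,X):
    p=np.array(cal['K'])@(np.array(cal['R'])@np.array(X)+np.array(cal['t'])); return p[:2]/p[2]
E
python3 - <<'E'
from rig import vision
from h import *
c=(.561,.164);rows=[]
for n in ['top','scene']:
    im=cv2.imread(f'pics/{n}0.png');cal=vision.calibration(n)
    print(n,-np.array(cal['R']).T@np.array(cal['t']))
    rows.append(np.hstack([rect(im,cal,c,.05,n=300),rect(im,cal,c,.0935,n=300)]))
cv2.imwrite('pics/r.png',np.vstack(rows))
E
```

```text
top [ 0.50633329 -0.01994503  0.87059672]
scene [ 0.95752164 -0.25880652  0.81717433]
```

View pics/r.png

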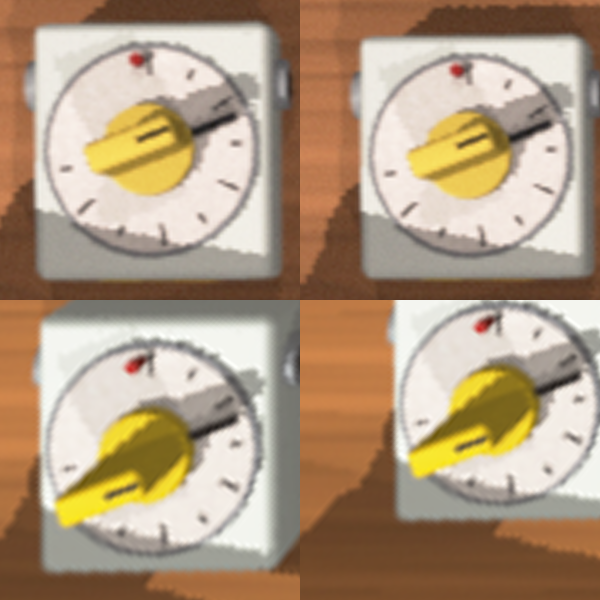

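Both views put the axis at about (0.5615, 0.1625). The pointer is about 69° clockwise of +x and the housing is about square to the world axes. The bar-top mark agrees between the views at z≈0.0935. I'll move above the knob with tool y across the bar (heading 21°, a turn of −52°).

{"fn": "apply_moves", "kwargs": {
  "series": [
    {"offset": [38.1,-43.5,-4],"rot": [0,0,-52]},
    {"offset": [38.1,-43.5,-4],"rot": [0,0,-52]},
    {"offset": [38.1,-43.5,-4],"rot": [0,0,-52]},
    {"offset": [38.1,-43.5,-4],"rot": [0,0,-52]},
    {"offset": [38.1,-43.5,-4],"rot": [0,0,-52]},
    {"offset": [38.1,-43.5,-4],"rot": [0,0,-52]},
    {"offset": [38.1,-43.5,-4],"rot": [0,0,-52]},
    {"offset": [38.1,-43.5,-4],"rot": [0,0,-52]},
    {"offset": [38.1,-43.5,-4],"rot": [0,0,-52]},
    {"offset": [38.1,-43.5,-4],"rot": [0,0,-52]},
    {"offset": [38.1,-43.5,-4],"rot": [0,0,-52]},
    {"offset": [38.1,-43.5,-4],"rot": [0,0,-52]},
    {"offset": [38.1,-43.5,-4],"rot": [0,0,-52]},
    {"offset": [38.1,-43.5,-4],"rot": [0,0,-52]},
    {"offset": [38.1,-43.5,-4],"rot": [0,0,-52]}
  ],
  "hand": 1,
  "newtons": 20
}}

```text
time: 2.1
position: [0.5602, 0.1642, 0.2045]
tool_rot: [0.564, 0.825, -0.0, -0.001]
ft_force: [-0.2, 1.1, -0.9]
grip_width: 0.0873
grip_force: 0.0
```

```bash
python3 - <<'E'
from rig import get_obs, vision, nets
from h import *
o=get_obs();print(o['time'],o['position'],o['tool_rot'],o['ft_force'])
cal=vision.calibration('wrist');im=vision.camera('wrist')[:,:,::-1].copy()
print('cam',-np.array(cal['R']).T@np.array(cal['t']))
print([(np.round(d['centre'],4).tolist(),round(d['conf'],2)) for d in nets.spot_point('wrist','yellow_grip')])
cv2.imwrite('pics/w1.png',im)
v=im.copy();c=(.5615,.1625);a=np.radians(69);d=np.array([np.cos(a),-np.sin(a)]);e=np.array([d[1],-d[0]])
q=[(.022*s*d+.0075*k*e) for s,k in((1,1),(1,-1),(-1,-1),(-1,1))]
P=np.array([proj(cal,[c[0]+x,c[1]+y,.0935]) for x,y in q])
cv2.polylines(v,[np.int32(P)],True,(255,0,255),1)
cv2.imwrite('pics/w1v.png',np.hstack([cv2.resize(v,(440,330)),rect(im,cal,c,.0935,n=330)]))
E
```

```text
2.1 [0.56022767 0.16421577 0.20448272] [ 5.64428883e-01  8.25481437e-01 -2.35848882e-04 -6.13872605e-04] [-0.20918007  1.13150825 -0.94653064]
cam [0.53485675 0.23157965 0.3453771 ]
[([0.5619, 0.1631, 0.0886], 0.87)]
```

View pics/w1v.png

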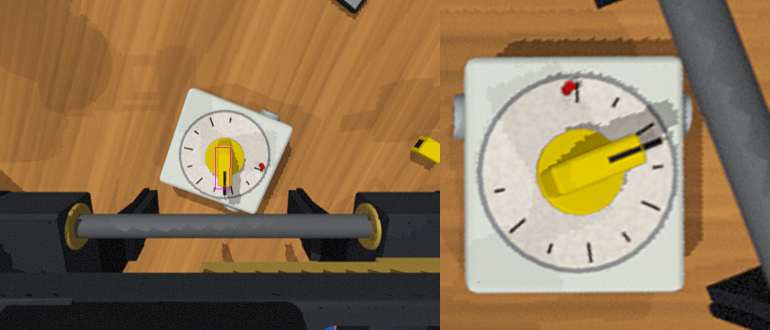

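The projected outline lies on the bar in the wrist view, at about (224,167) in the resized picture, so angle, position and height all agree. I'll descend and then close.

{"fn": "apply_moves", "kwargs": {
  "series": [
    {"offset": [0.1,-0.2,-4]},
    {"offset": [0.1,-0.2,-8]},
    {"offset": [0.1,-0.2,-10.5]},
    {"offset": [0.1,-0.2,-11.7]},
    {"offset": [0.1,-0.2,-11.7]},
    {"offset": [0.1,-0.2,-11.7]}
  ]
}}

```text
schema error: expected keys offset, rot
```

{"fn": "apply_moves", "kwargs": {
  "series": [
    {"offset": [0,0,0]},
    {"offset": [0,0,0]},
    {"offset": [0,0,0]},
    {"offset": [0,0,0]},
    {"offset": [0,0,0]},
    {"offset": [0,0,0]},
    {"offset": [0,0,0]},
    {"offset": [0,0,0]},
    {"offset": [0,0,0]},
    {"offset": [0,0,0]}
  ],
  "hand": 0,
  "newtons": 20
}}

```text
schema error: expected keys offset, rot
```

{"fn": "apply_moves", "kwargs": {
  "series": [
    {"offset": [0.1,-0.2,-4],"rot": [0,0,0]},
    {"offset": [0.1,-0.2,-8],"rot": [0,0,0]},
    {"offset": [0.1,-0.2,-10.5],"rot": [0,0,0]},
    {"offset": [0.1,-0.2,-11.7],"rot": [0,0,0]},
    {"offset": [0.1,-0.2,-11.7],"rot": [0,0,0]},
    {"offset": [0.1,-0.2,-11.7],"rot": [0,0,0]}
  ]
}}

```text
time: 2.8
position: [0.563, 0.162, 0.0885]
tool_rot: [0.564, 0.825, 0.001, 0.001]
ft_force: [0.1, 0.4, 0.7]
grip_width: 0.087
grip_force: 0.0
```

{"fn": "apply_moves", "kwargs": {
  "series": [
    {"offset": [-0.1,0,-0.1],"rot": [0,0,0]},
    {"offset": [-0.1,0,-0.1],"rot": [0,0,0]},
    {"offset": [-0.1,0,-0.1],"rot": [0,0,0]},
    {"offset": [-0.1,0,-0.1],"rot": [0,0,0]},
    {"offset": [-0.1,0,-0.1],"rot": [0,0,0]},
    {"offset": [-0.1,0,-0.1],"rot": [0,0,0]},
    {"offset": [-0.1,0,-0.1],"rot": [0,0,0]},
    {"offset": [-0.1,0,-0.1],"rot": [0,0,0]},
    {"offset": [-0.1,0,-0.1],"rot": [0,0,0]},
    {"offset": [-0.1,0,-0.1],"rot": [0,0,0]}
  ],
  "hand": 0,
  "newtons": 20
}}

```text
time: 3.8
position: [0.5628, 0.1618, 0.0867]
tool_rot: [0.565, 0.825, 0.001, 0.001]
ft_force: [5.6, 3.3, -4.0]
grip_width: 0.0148
grip_force: 3.2
```

Grasped: the width is 14.8 mm, with a small sideways load of 6.5 N. I'll ease that offset and turn most of the way.

{"fn": "apply_moves", "kwargs": {
  "series": [
    {"offset": [0.1,0,0],"rot": [0,0,0]},
    {"offset": [0.1,0,0],"rot": [0,0,5]},
    {"offset": [0.1,0,0],"rot": [0,0,10]},
    {"offset": [0.1,0,0],"rot": [0,0,16]},
    {"offset": [0.1,0,0],"rot": [0,0,22]},
    {"offset": [0.1,0,0],"rot": [0,0,28]},
    {"offset": [0.1,0,0],"rot": [0,0,34]},
    {"offset": [0.1,0,0],"rot": [0,0,40]},
    {"offset": [0.1,0,0],"rot": [0,0,46]},
    {"offset": [0.1,0,0],"rot": [0,0,52]},
    {"offset": [0.1,0,0],"rot": [0,0,57]},
    {"offset": [0.1,0,0],"rot": [0,0,60]},
    {"offset": [0.1,0,0],"rot": [0,0,60]},
    {"offset": [0.1,0,0],"rot": [0,0,60]}
  ]
}}

```text
time: 5.2
position: [0.5647, 0.1639, 0.0867]
tool_rot: [0.077, 0.997, 0.002, 0.003]
ft_force: [4.0, 9.8, -3.8]
grip_width: 0.0148
grip_force: 20.0
```

```bash
python3 - <<'E'
from rig import get_obs
o=get_obs();print(o['moment'],o['ft_force'],o['joint_torque'][5],o['grip_force'],o['q'][5])
E
```

```text
[ 1.53797184 -0.66863056  0.01615483] [ 3.98442563  9.80903279 -3.81520376] 0.016334130777977407 19.999490780755877 -1.329115497416878
```

{"fn": "apply_moves", "kwargs": {
  "series": [
    {"offset": [0,0.1,0],"rot": [0,0,2]},
    {"offset": [0,0.1,0],"rot": [0,0,4]},
    {"offset": [0,0.1,0],"rot": [0,0,6]},
    {"offset": [0,0.1,0],"rot": [0,0,8]},
    {"offset": [0,0.1,0],"rot": [0,0,8]},
    {"offset": [0,0.1,0],"rot": [0,0,8]}
  ]
}}

```text
time: 5.8
position: [0.5647, 0.1644, 0.0867]
tool_rot: [0.007, 1.0, 0.002, 0.003]
ft_force: [4.4, 7.3, -3.7]
grip_width: 0.0148
grip_force: 20.0
```

```bash
python3 - <<'E'
from rig import get_obs
o=get_obs();print(o['moment'],o['ft_force'],o['tool_rot'],o['grip_force'])
E
```

```text
[ 1.23183547 -0.66444641  0.10051935] [ 4.38594411  7.34827484 -3.72440069] [0.0073919  0.99996752 0.0017564  0.00268793] 19.999429075978696
```

{"fn": "apply_moves", "kwargs": {
  "series": [
    {"offset": [0,0,0],"rot": [0,0,1]},
    {"offset": [0,0,0],"rot": [0,0,2]},
    {"offset": [0,0,0],"rot": [0,0,3]},
    {"offset": [0,0,0],"rot": [0,0,3]},
    {"offset": [0,0,0],"rot": [0,0,3]}
  ]
}}

```text
time: 6.3
position: [0.5648, 0.1644, 0.0867]
tool_rot: [-0.017, 1.0, 0.002, 0.003]
ft_force: [4.5, 6.6, -3.5]
grip_width: 0.0149
grip_force: 20.0
```

```bash
python3 - <<'E'
from rig import get_obs,vision
from h import *
o=get_obs();print(o['moment'],o['ft_force'],o['tool_rot'],o['grip_force'])
c=(.5615,.1625)
v=[rect(vision.camera(n)[:,:,::-1].copy(),vision.calibration(n),c,.05) for n in('top','scene')]
cv2.imwrite('pics/g.png',np.hstack(v))
E
```

```text
[ 1.28004797 -0.66975319 -0.42521842] [ 4.54834438  6.61867491 -3.53453533] [-0.01749031  0.99984106  0.00205229  0.00277915] 19.999584322795272
```

View pics/g.png

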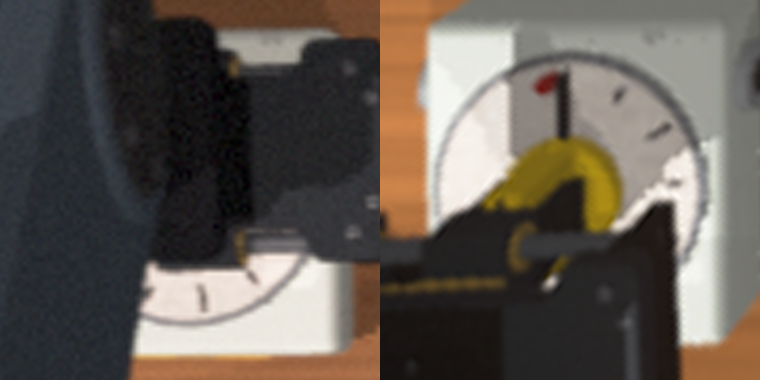

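The moment jumped to −0.43 N m. The scene view shows the pointer, at about (563,105), against the red pin at (546,83). I'll release and lift straight up.

{"fn": "apply_moves", "kwargs": {
  "series": [
    {"offset": [0,0,0],"rot": [0,0,0]},
    {"offset": [0,0,0],"rot": [0,0,0]},
    {"offset": [0,0,0],"rot": [0,0,0]},
    {"offset": [0,0,0],"rot": [0,0,0]},
    {"offset": [0,0,0],"rot": [0,0,0]},
    {"offset": [0,0,0],"rot": [0,0,0]},
    {"offset": [0,0,0],"rot": [0,0,0]},
    {"offset": [0,0,0],"rot": [0,0,0]}
  ],
  "hand": 1
}}

```text
time: 7.2
position: [0.5623, 0.1623, 0.0866]
tool_rot: [-0.019, 1.0, -0.0, -0.0]
ft_force: [-0.6, -0.2, 0.2]
grip_width: 0.0709
grip_force: 0.0
```

{"fn": "apply_moves", "kwargs": {
  "series": [
    {"offset": [0,0,3],"rot": [0,0,0]},
    {"offset": [0,0,7],"rot": [0,0,0]},
    {"offset": [0,0,12],"rot": [0,0,0]},
    {"offset": [-3,5,14],"rot": [0,0,0]},
    {"offset": [-6,10,14],"rot": [0,0,0]},
    {"offset": [-9,14,14],"rot": [0,0,0]},
    {"offset": [-12,18,14],"rot": [0,0,0]},
    {"offset": [-15,22,14],"rot": [0,0,0]},
    {"offset": [-18,26,14],"rot": [0,0,0]},
    {"offset": [-18,26,14],"rot": [0,0,0]},
    {"offset": [-18,26,14],"rot": [0,0,0]}
  ]
}}

```text
time: 8.3
position: [0.38, 0.4244, 0.2265]
tool_rot: [-0.022, 1.0, 0.0, -0.0]
ft_force: [-0.2, -0.3, 0.5]
grip_width: 0.0872
grip_force: 0.0
```

```bash
python3 - <<'E'
from rig import get_obs,vision
from h import *
o=get_obs();print(o['time'],o['position'],o['ft_force'],o['grip_width'])
T=vision.camera('top')[:,:,::-1].copy();S=vision.camera('scene')[:,:,::-1].copy()
c=(.5615,.1625);b=(.545,-.225)
v=[rect(im,vision.calibration(n),k,.05,n=290) for k in(c,b) for n,im in(('top',T),('scene',S))]
old=rect(cv2.imread('pics/top0.png'),vision.calibration('top'),b,.05,n=290)
cv2.imwrite('pics/e.png',np.vstack([np.hstack(v[:2]),np.hstack([v[2],old])]))
E
```

```text
8.3 [0.3799697  0.42444874 0.22652736] [-0.17945212 -0.30097512  0.51364103] 0.08715972069233034
```

View pics/e.png

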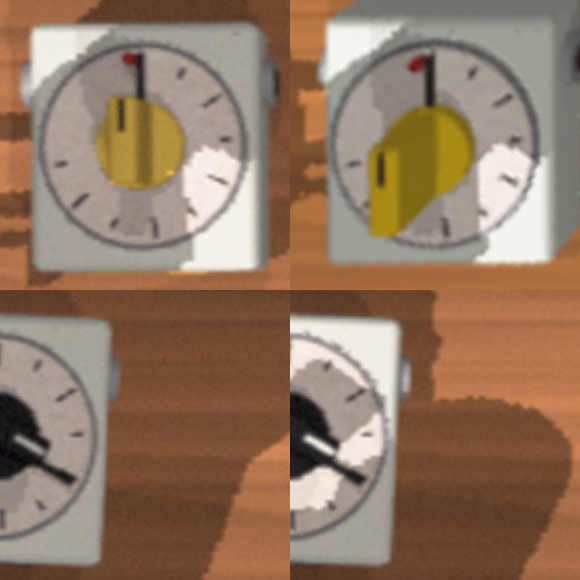

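The yellow pointer, with its tip at (139,57), points straight at the zero tick and touches the red pin at (130,58). The bar runs along the zero direction. The black pointer's tip at (72,480) is where it was in the first picture, and the arm is clear.

```bash
python3 -c "
from rig import hand_in
print(hand_in())"
```

```text
the job is handed in; nothing more can be done
None
```

The yellow knob is turned back until its pointer rests against the red zero stop and has been released, the black counter's pointer has not moved, and the job was handed in after about 8 s of robot time.

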